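# Hang the hollow profile gauge on the snap hook in the gauge cabinet

## Robot

A 7-joint arm with a two-finger parallel gripper is mounted at the origin on a cart in front of the work surface, level with it; the furniture and walls round the work are solid. World frame = base frame: x ahead of the robot, y to its left, z up, the work surface at z = 0. Lengths are in m, angles in rad, forces in N, time in s.
With the tool pointing down it reaches from about 0.425 to 0.875 m from the base axis. Payload 4.7 kg.
Tool frame: the origin (TCP) lies midway between the tips of the shut fingers; the grasp point (between the pads) lies 19 mm behind it; z points along the fingers, y is the line along which they close (so a half turn about z gives the same grasp; the last joint's range is limited). The gripper opens to 87 mm and grips with 3 to 60 N. Pads are 19 mm wide; open, the fingers measure 117 mm over their backs; the gripper's body (75 mm by 190 mm) begins 51 mm behind the grasp point.
Start: joints at [1.167, 0.321, -0.07, 1.45, 0.023, 1.371, -0.057], TCP at [0.264, -0.594, 0.223] pointing down, gripper open.
Joint ranges: [-2.86, 2.86], [-0.3, 2.09], [-1.38, 1.24], [0.06, 2.45], [-1.56, 4.7], [0.09, 2.05], [-2.69, 2.69]. Speed limits (rad/s): [2.57, 2.57, 3.14, 3.14, 3.14, 3.14, 3.14].

## Interface

Orientations are given as a rotation vector (axis times angle).
In Python, from bench import ctrl gives the robot as it stands. The module is installed in compiled form; this text tells all that it offers.
- The arm moves only by the shell command python3 -m handwheel 'ROWS' [FORCE]. ROWS is JSON, a list of rows, each a list of 7 numbers: the finger opening in m, from 0 to 0.087, then the shift along the tool's x, y, z in m, then the turn, a rotation vector about the tool's x, y, z in degrees. A call has 1 to 12 rows; each row shifts and turns the commanded pose from where the row before left it, along the tool's axes as they then stand; what a row does not reach is not made up. A row lasts 1/8 s, in which the tool goes at most 62.5 mm and 10.7 degrees, less where a joint would pass 70% of its speed; a pose out of reach is approached as far as the arm can. A call is refused whole if a number of a shift passes 0.0625 or a number of a turn 10.7, either way. A call with a gripper value outside its range is refused whole. The fingers move at their own pace and stop on an object; FORCE is the grip in N (left out, the last holds). Time passes only in rows, so rows that do not move let the fingers close. It gives the time, the measured TCP pose, the force, the opening and the grip force at its end, in the units of the state.
- ctrl.get_state(): the state, without advancing time (a new reading comes with each control period).
- ctrl.get_image(name): name is "scene" or "top" or "wrist"; returns (picture, depth): 480x640x3 uint8, blue, green, red; 480x640 float32, m along the optical axis (not along the pixel's ray), 0 where there is no reading.
- ctrl.camera_info(name): a dict with "intrinsics" (3x3 intrinsics, pixels), "R" (3x3) and "t" (3): a world point X has camera coordinates R X + t. Camera axes: x right, y down, z forward; pixel columns grow to the right and rows downward; lengths in m; the calibration is good to about 2 mm. The wrist camera is an equidistant fisheye: a pixel r from the principal point sees the ray r / f radians off the axis. A picture is of the moment at which its call begins: read the wrist's pose just before it. camera_info takes no time and is no camera call; for the wrist camera it gives the pose at the moment of the call.
- ctrl.close_job(): hands the job in; it is judged then, once.
The state is a dict: "time": time; "joint_positions": joint angles; "qd": joint speeds; "joint_torque": joint torques, N m; "position": TCP position; "tool_rot": TCP orientation; "ft_force": force on the tool from outside, world axes, zero at the start; "torque": the same for the moment, N m; "grip_width": opening from 0.0 (shut) to 1.0 (fully open); "grip_force": force on a finger pad.
Only numpy, scipy, OpenCV 4.12 (cv2) and the standard library are available. Lean on these libraries where they do the work, as an engineer would, in place of code of your own. Each camera call takes 0.05 s, during which the arm holds its last target. There are 200 camera calls.

## Task

Put the hollow-sided profile gauge away: lift it out of the slotted stand, reach with it through the sloping opening of the gauge cabinet without it or the gripper touching the cabinet, and push its eye gently onto the hook inside until the sprung catch has snapped up behind it. Let go so that it hangs freely from the hook, come out again without touching the cabinet, and leave the other gauges and the things lying about where they are.

Things in the scene. Friction and masses are not known exactly. Their poses are not given: they have to be found in the camera images.
- gauge_hollow: gauge to hang: flat, 155 mm tall, metal blade below a wooden handle; the one whose blade has a round hollow in both edges. Origin mid foot edge, z up, x through its thickness, y across its width. Blade 70 mm wide, 66 tall, 8 thick; above it the handle, 34 mm wide (y), 10 thick (x), straight-sided to z = 138. 0.08 to 0.17 kg. Grip the handle across its 34 mm at about z = 130 mm. Both faces alike
- gauge_hollow_eye (a point): centre of that gauge's eye, a plain 15 mm round hole through the handle's thickness (along x), 95 mm above the foot edge; either face may go first onto the hook
- gauge_round: bystander gauge in the stand, same handle and eye, blade edges bulging (convex); origin and axes as for the hollow one
- gauge_taper: bystander gauge in the stand, same handle and eye, blade edges straight and tapering; origin and axes as for the hollow one
- gauge_stand: wooden block 160 x 100 x 34 mm, origin at the centre of its underside; three slots along its y, at x = -52, 0 and 52 mm, 10 mm wide and 24 mm deep. A gauge stands upright in each (which one varies), foot 10 mm above the table, its axes those of the stand
- gauge_cabinet: fixed plywood cabinet, 192 mm wide (y), 230 deep (x), origin at the centre of its underside, front towards -x. Front board 125 mm high; from its top edge a sloping opening rises to z = 215 mm at x = 30 mm; behind that a flat roof, top at 225 mm. Inside, 168 mm wide, free from x = -97 to 45 mm above the floor board (top at 18 mm), but for the hook
- cabinet_opening (a point): middle of the sloping opening, in the cabinet at x = -43, z = 170 mm. The clear opening is 154 mm wide between two face-frame strips 20 mm wide and 8 mm thick that lie on the side boards along the slope, with a like sill along the front board's top. A gripper pointing straight down can enter from above
- hook_mount: hook in the cabinet. Origin on the face of its steel plate, in the cabinet at x = 50, y = 0, z = 158 mm; axes as the cabinet's. A level round stem, 9 mm in diameter, points from it along -x at y = 0. Two clamps set the stem, so its place is not told by this point: height z from -12 to +12 mm, tip of its rounded nose from x = -110 to -80 mm. Rigid; keep under 15 N on it
- hook_mid (a point): on the hook, at x = -95, z = 0 mm of its frame: where the nose tip would be with both clamps at mid-setting (it is up to 15 mm off along x and 12 mm off in height; feel or look for it). Behind the nose tip: ramp of the catch, its crest 15 to 19 mm back and 8 mm proud of the stem's top; plain stem from 19 to 34.5 mm, where the gauge hangs; then a stop collar 26 mm across
- hook_catch (a joint): how far the sprung catch is pressed into the stem, m: 0 = up (as found, and once snapped back behind the gauge), 0.0095 = fully down. Spring 0.8 N at first, 3.5 N fully down. A 40 degree ramp 4 mm wide: pushing an eye centred on the stem over it takes about 4 to 9 N along the stem, which falls off at the snap; then the collar stops the gauge hard
- press_mould_3: bystander: smaller whitish press mould, 50 x 65 x 26 mm, on the table
- masking_tape: bystander: roll of masking tape, 96 mm across, 25 mm high, lying on the table
- press_mould_1: bystander: whitish press mould, 55 x 70 x 32 mm, on the table
- needle_tool: bystander: blue-handled needle tool, 164 mm long, on the table
- rib_wood: bystander: wooden potter's rib, 96 mm long, on the table
- brush_2: bystander: flat brush, 206 mm long, on the table
Not all that is in view belongs to the job. Leave any red or turquoise look-alike of the gauge_hollow alone.

How it is judged:
On the way, in this order (a step that is already met when the one before it is completed fails the run):
1. the hollow gauge is lifted clear of the stand (height (world z) of gauge_hollow above 0.045 m and contact force between gauge_hollow and gauge_stand below 0.1 N), for 0.1 s.
2. its eye presses the catch of the hook down (value of joint hook_catch above 0.0015 m and contact force between gauge_hollow and hook_mount above 0.3 N and z of gauge_hollow_eye in the frame of hook_mount between -0.02 and 0.018 m), for 0.04 s.
At the end, for the whole second after the job is handed in: the hollow-sided gauge hangs at rest by its eye from the hook's stem, between catch and collar (eye within 17 mm of the collar's middle), within 0.2 rad of upright, touching neither the cabinet nor the robot; the catch has snapped up again (to 1.5 mm) (distance between gauge_hollow_eye and hook_stem_c1 below 0.017 m and value of joint hook_catch below 0.0015 m and x of gauge_hollow_eye in the frame of hook_mount between -0.092 and -0.044 m and y of gauge_hollow_eye in the frame of hook_mount between -0.009 and 0.009 m and z of gauge_hollow_eye in the frame of hook_mount between -0.02 and 0.014 m and angle between gauge_hollow's own z axis and vertical below 0.2 rad and linear speed of gauge_hollow below 0.03 m/s and contact force between gauge_hollow and hook_mount above 0.3 N and contact force between gauge_hollow and gauge_cabinet below 0.1 N and contact force between gauge_hollow and the arm below 0.1 N and contact force between gauge_hollow and the fingers below 0.1 N).
It fails at once if the gauge touches the cabinet (contact force between gauge_hollow and gauge_cabinet above 0.5 N).
It fails at once if the gripper or arm touches the cabinet (contact force between any of the fingers, the arm and gauge_cabinet above 0.5 N).
It fails at once if the gauge is forced on the hook with more than 15 N (contact force between gauge_hollow and hook_mount above 15 N).
It fails at once if another gauge or a thing lying about is displaced by more than 30 mm (distance of any of gauge_round, gauge_taper, press_mould_3, masking_tape, press_mould_1, needle_tool, rib_wood, brush_2 from where it was at the start of the episode above 0.03 m).
It also fails if it takes over 58 s, if anything falls off the work surface, if the arm or the gripper's body presses on something with over 40 N, if the wrist force passes 120 N, or if a joint passes its speed limit or range.

## Working session

There is one attempt and no reset: what is moved stays moved. The work goes in short steps, Python scripts to look and compute and a shell command to move; the robot and the scene stay as the last step left them, time stands still between calls to the robot, and variables do not carry over. Pictures are saved under pics/ and viewed, at most 10 in all, crops included, and the job is handed in when it is done.

```bash
mkdir -p pics
cat > h.py <<'E'
import numpy as np,cv2
from bench import ctrl
from scipy.spatial.transform import Rotation as Ro
def grab(n,save=None):
    ci=ctrl.camera_info(n); im,d=ctrl.get_image(n)
    if save: cv2.imwrite('pics/'+save,im); np.savez('pics/'+save+'.npz',im=im,d=d,K=ci['intrinsics'],R=ci['R'],t=ci['t'])
    return im,d,ci
def load(s):
    z=np.load('pics/'+s+'.npz'); return z['im'],z['d'],dict(intrinsics=z['K'],R=z['R'],t=z['t'])
def world(d,ci):
    K,R,t=[np.array(ci[k]) for k in('intrinsics','R','t')]
    v,u=np.mgrid[:480,:640]
    p=np.stack([(u-K[0,2])/K[0,0]*d,(v-K[1,2])/K[1,1]*d,d],-1)
    return (p-t)@R
E
python3 - <<'E'
from h import *
for n in('scene','top'):
    im,d,ci=grab(n,n+'0.png'); K=np.array(ci['intrinsics']);R=np.array(ci['R']);print(n,K.round(1).tolist(),(-R.T@np.array(ci['t'])).round(3),R[2].round(2))
s=ctrl.get_state();print(s)
E
```

```text
scene [[462.8, 0.0, 312.3], [0.0, 462.8, 243.0], [0.0, 0.0, 1.0]] [0.13  0.439 0.838] [ 0.45 -0.51 -0.74]
top [[542.6, 0.0, 322.5], [0.0, 542.6, 234.2], [0.0, 0.0, 1.0]] [ 0.35  -0.081  1.391] [ 0.14  0.   -0.99]
{'time': 0.1, 'joint_positions': array([ 1.16707411,  0.32175801, -0.07007835,  1.45152761,  0.02262379,
        1.37079649, -0.05692069]), 'qd': array([ 0.00056958, -0.00086247,  0.00149988, -0.00126972,  0.00080858,
       -0.00029707, -0.00112351]), 'joint_torque': array([ 1.41252790e-04, -4.92573202e+01, -4.05673133e-01, -3.13399172e+01,
       -6.43082731e-02,  3.95083835e-02,  4.54270673e-05]), 'position': array([ 0.26349972, -0.59366699,  0.22157766]), 'tool_rot': array([-3.07168217e+00, -6.51218488e-01,  7.32867911e-04]), 'ft_force': array([-0.33120733, -0.22516905, -0.10165758]), 'torque': array([0.02684772, 0.00191581, 0.0330606 ]), 'grip_force': 0.0, 'grip_width': 0.9975362407192638}
```

View pics/scene0.png

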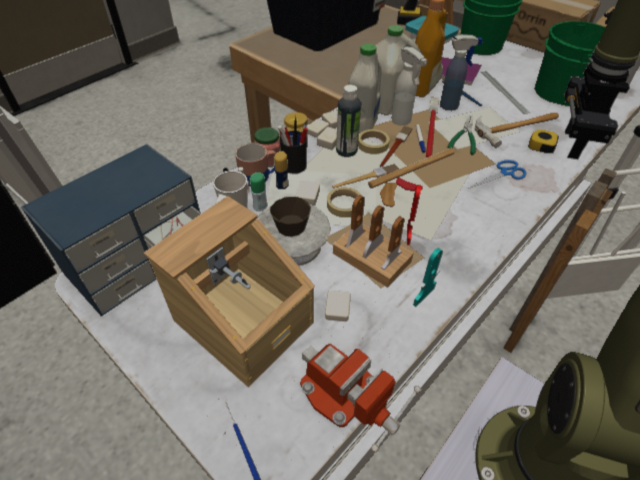

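View pics/top0.png

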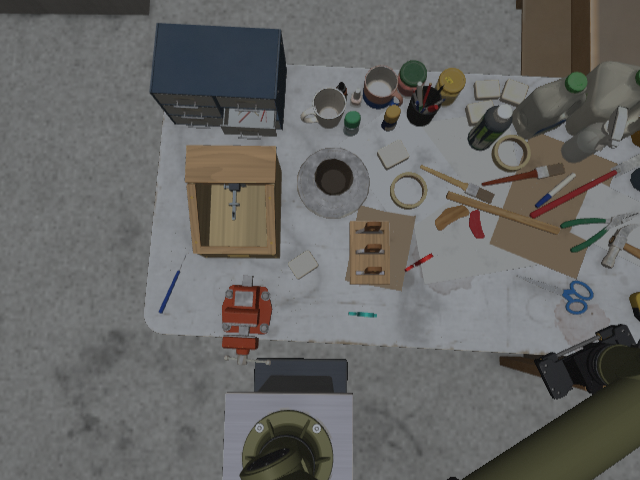

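The scene view shows the stand with three gauges at about (375,240) and the cabinet with its hook at about (228,275). In the top view they are at (370,252) and (234,200). Next I'll enlarge the gauges and the hook and measure both.

Run:
```python
from h import *
im,d,ci=load('scene0.png'); t,dt,ct=load('top0.png')
a=cv2.resize(im[185:285,325:425],(400,400),interpolation=cv2.INTER_CUBIC)
b=cv2.resize(im[225:325,180:280],(400,400),interpolation=cv2.INTER_CUBIC)
cv2.imwrite('pics/c1.png',np.hstack([a,b]))
W=world(dt,ct)
def f(u,v): print('top',(u,v),W[v,u].round(4))
# stand: pixels with z 25..45mm region
r=(slice(205,300),slice(335,405)); P=W[r]; c=t[r].astype(int)
m=(P[...,2]>0.024)&(P[...,2]<0.045); q=P[m][:,:2].astype(np.float32)
print('stand',m.sum(),cv2.minAreaRect(q),np.median(P[m][:,2]))
m=(P[...,2]>0.14); 
n,l,s,cc=cv2.connectedComponentsWithStats(m.astype(np.uint8))
for i in range(1,n):
    q=P[l==i]; print('gauge top',s[i],q.mean(0).round(4),cv2.minAreaRect(q[:,:2].astype(np.float32)),q[:,2].max())
# cabinet roof
r=(slice(130,265),slice(175,290)); P=W[r]; m=(P[...,2]>0.217)&(P[...,2]<0.235)
print('roof',m.sum(),cv2.minAreaRect(P[m][:,:2].astype(np.float32)),np.median(P[m][:,2]))
for v in range(180,226,4): print(v,[(u,*W[v,u].round(3)) for u in range(226,244,3)])
```

```text
stand 2000 ((0.5217823386192322, -0.21972636878490448), (0.20348244905471802, 0.1392468959093094), 0.11815797537565231) 0.03398949706400008
gauge top [58  0  1  1  1] [ 0.3503 -0.0811  1.3913] ((0.3502589762210846, -0.0810638815164566), (0.0, 0.0), 0.0) 1.3912941545154502
gauge top [33  6  1  1  1] [ 0.3503 -0.0811  1.3913] ((0.3502589762210846, -0.0810638815164566), (0.0, 0.0), 0.0) 1.3912941545154502
gauge top [65  7  1  1  1] [ 0.3503 -0.0811  1.3913] ((0.3502589762210846, -0.0810638815164566), (0.0, 0.0), 0.0) 1.3912941545154502
gauge top [63  8  1  1  1] [ 0.3503 -0.0811  1.3913] ((0.3502589762210846, -0.0810638815164566), (0.0, 0.0), 0.0) 1.3912941545154502
gauge top [18 13  1  1  1] [ 0.3503 -0.0811  1.3913] ((0.3502589762210846, -0.0810638815164566), (0.0, 0.0), 0.0) 1.3912941545154502
gauge top [31 17 15  6 81] [ 0.5482 -0.1962  0.1736] ((0.4603666365146637, -0.13696745038032532), (0.03108346462249756, 0.24500906467437744), 55.85200881958008) 1.3912941545154502
gauge top [ 3 22  1  1  1] [ 0.3503 -0.0811  1.3913] ((0.3502589762210846, -0.0810638815164566), (0.0, 0.0), 0.0) 1
[... 7239 characters left out ...]
(229, np.float64(0.58), np.float64(0.159), np.float64(0.02)), (232, np.float64(0.58), np.float64(0.151), np.float64(0.02)), (235, np.float64(0.581), np.float64(0.145), np.float64(0.014)), (238, np.float64(0.581), np.float64(0.137), np.float64(0.015)), (241, np.float64(0.582), np.float64(0.13), np.float64(0.011))]
224 [(226, np.float64(0.569), np.float64(0.165), np.float64(0.026)), (229, np.float64(0.57), np.float64(0.158), np.float64(0.022)), (232, np.float64(0.571), np.float64(0.152), np.float64(0.015)), (235, np.float64(0.571), np.float64(0.144), np.float64(0.017)), (238, np.float64(0.57), np.float64(0.136), np.float64(0.02)), (241, np.float64(0.571), np.float64(0.129), np.float64(0.016))]
```

View pics/c1.png

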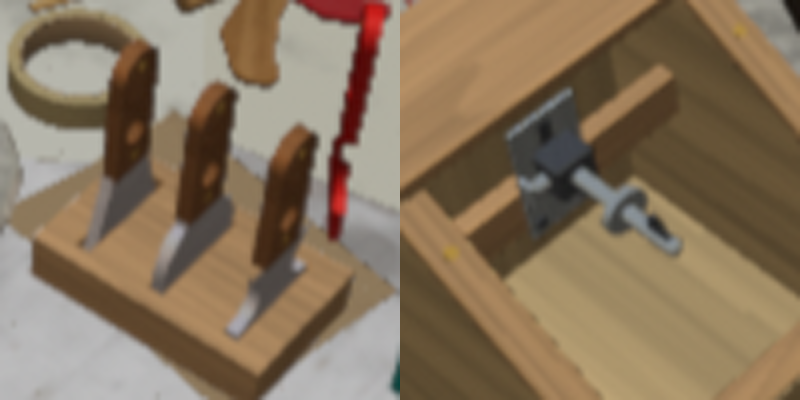

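The crop's left half shows three gauges. From left to right they are tapered (far), bulging (middle) and hollow (right, at x≈0.448, nearest the robot). The right half shows the hook: plate, clamp, collar at (623,208) and nose at (675,245). Next I'll plan the first move.

```bash
cat >> h.py <<'E'
def delta(target,yaw=0.0):
    """shift/turn from the measured pose to tool-down at target, tool x at yaw (deg) in world"""
    s=ctrl.get_state(); R=Ro.from_rotvec(s['tool_rot']); p=np.array(s['position'])
    T=Ro.from_euler('z',yaw,degrees=True)*Ro.from_rotvec([np.pi,0,0])
    print('t',round(s['time'],2),'p',p.round(4),'F',np.round(s['ft_force'],2),'w',round(s['grip_width']*87,1),
      'shift mm(tool)',(R.inv().apply(np.array(target)-p)*1000).round(1),'turn deg',(R.inv()*T).as_rotvec(degrees=True).round(2))
E
python3 - <<'E'
from h import *
delta([.448,-.1993,.30]); s=ctrl.get_state(); ci=ctrl.camera_info('wrist'); R=np.array(ci['R']);c=-R.T@np.array(ci['t'])
T=Ro.from_rotvec(s['tool_rot']).inv(); print('cam in tool',T.apply(c-s['position']).round(3),'axis',T.apply(R[2]).round(3),'camx',T.apply(R[0]).round(2),np.array(ci['intrinsics']).round(1).tolist())
E
```

```text
t 0.1 p [ 0.2635 -0.5937  0.2216] F [-0.33 -0.23 -0.1 ] w 86.8 shift mm(tool) [ 328.6 -285.7  -78. ] turn deg [-0.09  0.03 23.94]
cam in tool [ 0.069 -0.001 -0.163] axis [-0.261  0.     0.965] camx [-0.  1. -0.] [[371.6, 0.0, 323.0], [0.0, 371.6, 244.4], [0.0, 0.0, 1.0]]
```

```bash
python3 -m handwheel '[[0.087,0,0,-0.026,0,0,8],[0.087,0,0,-0.026,0,0,8],[0.087,0,0,-0.026,0,0,8],[0.087,0.023,-0.049,0,0,0,0],[0.087,0.023,-0.049,0,0,0,0],[0.087,0.023,-0.049,0,0,0,0],[0.06,0.023,-0.049,0,0,0,0],[0.06,0.023,-0.049,0,0,0,0],[0.06,0.023,-0.049,0,0,0,0],[0.06,0.023,-0.049,0,0,0,0],[0.06,0.0235,-0.0515,0,0,0,0],[0.06,0,0,0,0,0,0]]' 20
python3 - <<'E'
from h import *
delta([.448,-.1993,.30])
im,d,ci=grab('wrist','w1.png'); grab('top','top1.png')
delta([.448,-.1993,.121])
E
```

```text
time: 1.6
position: [0.4506, -0.1944, 0.3006]
tool_rot: [-3.14, -0.013, -0.001]
ft_force: [-0.2, -0.5, -1.4]
grip_width: 0.693
grip_force: 0.0
t 1.6 p [ 0.4506 -0.1944  0.3006] F [-0.18 -0.49 -1.44] w 60.3 shift mm(tool) [-2.6  4.9  0.6] turn deg [-0.07 -0.03  0.49]
t 1.7 p [ 0.4484 -0.1997  0.3003] F [0.65 0.8  0.94] w 60.0 shift mm(tool) [ -0.3  -0.5 179.3] turn deg [0.04 0.05 0.01]
```

View pics/w1.png

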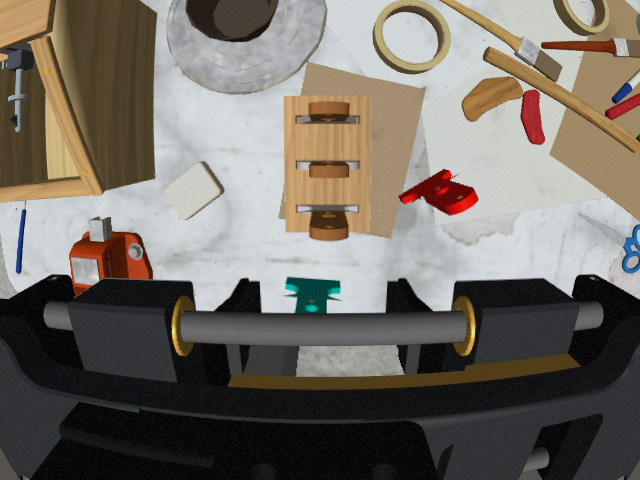

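The wrist view shows the stand, with the near (hollow) gauge at (328,228). Its handle top lies directly below the fingers. I'll check its top from this second viewpoint.

```bash
cat >> h.py <<'E'
def worldf(d,ci):
    K,R,t=[np.array(ci[k]) for k in('intrinsics','R','t')]
    v,u=np.mgrid[:480,:640].astype(float); a=(u-K[0,2])/K[0,0]; b=(v-K[1,2])/K[1,1]
    th=np.hypot(a,b)+1e-9; k=np.tan(th)/th
    return (np.stack([a*k*d,b*k*d,d],-1)-t)@R
E
python3 - <<'E'
from h import *
im,d,ci=load('w1.png'); W=worldf(d,ci)
def comps(W,d,r,lo,hi):
    P=W[r]; m=(P[...,2]>lo)&(P[...,2]<hi)&(d[r]>.02)
    n,l,s,_=cv2.connectedComponentsWithStats(m.astype(np.uint8))
    for i in range(1,n):
        if s[i][4]>15:
            q=P[l==i]; print(s[i],np.median(q,0).round(4),cv2.minAreaRect(q[:,:2].astype(np.float32)))
print('wrist gauges');comps(W,d,(slice(90,250),slice(280,375)),.155,.175)
print('stand');comps(W,d,(slice(90,250),slice(280,375)),.028,.040)
im,d,ci=load('top0.png'); print('top');comps(world(d,ci),d,(slice(205,300),slice(335,405)),.155,.175)
E
```

```text
wrist gauges
[ 29  11  40  14 521] [ 0.5516 -0.1983  0.1642] ((0.5518637895584106, -0.19805525243282318), (0.010438159108161926, 0.031889643520116806), 0.5310065150260925)
[ 30  75  39  13 492] [ 0.5002 -0.1987  0.1639] ((0.49987486004829407, -0.1989581435918808), (0.009986117482185364, 0.03145570307970047), 0.5988797545433044)
[ 30 136  38  16 513] [ 0.4486 -0.1993  0.1639] ((0.4477790594100952, -0.19913935661315918), (0.031696561723947525, 0.010866771452128887), 89.85008239746094)
stand
[   3    6   89  137 8917] [ 0.5057 -0.1978  0.0353] ((0.4992712736129761, -0.1986229568719864), (0.16044881939888, 0.10097891837358475), 0.7071261405944824)
top
[32 17 14  5 62] [ 0.551  -0.197   0.1618] ((0.5515718460083008, -0.19823940098285675), (0.0096946582198143, 0.03010411374270916), 1.0075860023498535)
[33 39 14  5 65] [ 0.5001 -0.1989  0.163 ] ((0.5000237226486206, -0.20036150515079498), (0.030202766880393028, 0.010110355913639069), 89.82389831542969)
[33 62 14  5 65] [ 0.4476 -0.2006  0.1618] ((0.4478718042373657, -0.2000332474708557), (0.009341178461909294, 0.03005928173661232), 0.8677133917808533)
```

```bash
python3 -m handwheel '[[0.06,-0.0003,-0.0005,0.045,0,0,-0.6],[0.06,0,0,0.045,0,0,0],[0.06,0,0,0.045,0,0,0],[0.06,0,0,0.030,0,0,0],[0.06,0,0,0.0143,0,0,0],[0.06,0,0,0,0,0,0],[0.02,0,0,0,0,0,0],[0.02,0,0,0,0,0,0],[0.02,0,0,0,0,0,0],[0.02,0,0,0,0,0,0],[0.02,0,0,0,0,0,0]]' 30; python3 -c "
from h import *
delta([.448,-.1993,.30])"
```

```text
time: 3.08
position: [0.4488, -0.1994, 0.1218]
tool_rot: [3.141, 0.015, 0.001]
ft_force: [0.6, 0.7, 2.8]
grip_width: 0.387
grip_force: 30.0
t 3.08 p [ 0.4488 -0.1994  0.1218] F [0.55 0.65 2.77] w 33.6 shift mm(tool) [  -0.6    0.  -178.2] turn deg [ 0.03 -0.05  0.55]
```

```bash
python3 -m handwheel '[[0.02,0,0,-0.01,0,0,0],[0.02,0,0,-0.02,0,0,0],[0.02,0,0,-0.04,0,0,0],[0.02,0,0,-0.04,0,0,0],[0.02,0,0,-0.04,0,0,0],[0.02,0,0,-0.04,0,0,0],[0.02,0,0,-0.01,0,0,0.6],[0.02,0,0,0,0,0,0]]'; python3 -c "
from h import *
grab('scene','s1.png')
delta([.47,.1235,.32])"
```

```text
time: 4.08
position: [0.4483, -0.1993, 0.321]
tool_rot: [3.141, -0.002, -0.0]
ft_force: [-0.1, -0.2, -0.9]
grip_width: 0.386
grip_force: 30.0
t 4.12 p [ 0.4478 -0.1991  0.32  ] F [-0.86  0.2  -0.84] w 33.7 shift mm(tool) [ 2.190e+01 -3.226e+02  2.000e-01] turn deg [-0.04  0.1  -0.06]
```

```bash
python3 -m handwheel '[[0.02,0,-0.02,0,0,0,0],[0.02,0.002,-0.04,0,0,0,0],[0.02,0.002,-0.05,0,0,0,0],[0.02,0.002,-0.05,0,0,0,0],[0.02,0.004,-0.05,0,0,0,0],[0.02,0.004,-0.05,0,0,0,0],[0.02,0.004,-0.04,0,0,0,0],[0.02,0.004,-0.0226,0,0,0,0],[0.02,0,0,0,0,0,0],[0.02,0,0,0,0,0,0]]'
python3 - <<'E'
from h import *
delta([.47,.1235,.32])
im,d,ci=grab('wrist','w2.png'); a=grab('scene','s2.png')[0]
W=worldf(d,ci)
print('roof'); 
m=(W[...,2]>.219)&(W[...,2]<.231)&(d>.02)&(W[...,0]>.6)&(W[...,0]<.75)&(abs(W[...,1]-.125)<.13)
q=W[m]; print(m.sum(),cv2.minAreaRect(q[:,:2].astype(np.float32)),np.median(q[:,2]))
# hook: points inside cabinet between z .12 and .20
m=(W[...,2]>.135)&(W[...,2]<.2)&(d>.02)&(W[...,0]>.51)&(W[...,0]<.645)&(abs(W[...,1]-.125)<.03)
for x in np.arange(.52,.645,.003):
    k=m&(abs(W[...,0]-x)<.0015); q=W[k]
    if len(q)>2: print(x.round(3),len(q),'y',np.percentile(q[:,1],[2,50,98]).round(4),'z',np.percentile(q[:,2],[50,95]).round(4))
v,u=np.where(m); print(u.min(),u.max(),v.min(),v.max())
cv2.imwrite('pics/c2.png',np.hstack([cv2.resize(im[:240,200:440],(400,400)),cv2.resize(a[180:340,170:330],(400,400))]))
E
```

```text
time: 5.38
position: [0.4701, 0.1225, 0.3204]
tool_rot: [3.141, -0.003, -0.003]
ft_force: [0.1, -1.2, -1.3]
grip_width: 0.389
grip_force: 30.0
t 5.38 p [0.4701 0.1225 0.3204] F [ 0.07 -1.24 -1.27] w 33.8 shift mm(tool) [-0.1 -1.   0.4] turn deg [ 0.05  0.09 -0.09]
roof
8119 ((0.6354015469551086, 0.12644219398498535), (0.1998111456632614, 0.03897129371762276), 89.67569732666016) 0.2260596286211963
0.556 3 y [0.1255 0.1263 0.1271] z [0.1594 0.1596]
0.559 35 y [0.122  0.1263 0.1297] z [0.1608 0.1631]
0.562 30 y [0.122  0.1258 0.1297] z [0.1619 0.1629]
0.565 38 y [0.122  0.1258 0.1297] z [0.1629 0.1655]
0.568 36 y [0.122  0.1262 0.1297] z [0.1625 0.1685]
0.571 32 y [0.122  0.1261 0.13  ] z [0.162  0.1703]
0.574 42 y [0.122  0.1261 0.1306] z [0.1621 0.171 ]
0.577 29 y [0.1219 0.1262 0.1306] z [0.1614 0.163 ]
0.58 42 y [0.1219 0.1262 0.1305] z [0.1613 0.163 ]
0.583 35 y [0.1219 0.1262 0.1305] z [0.1611 0.1634]
0.586 38 y [0.1219 0.1262 0.1305] z [0.1623 0.1637]
0.589 38 y [0.1219 0.1262 0.1305] z [0.1618 0.1632]
0.592 160 y [0.115  0.1261 0.1384] z [0.166  0.1713]
0.595 69 y [0.1143 0.1261
[... 176 characters left out ...]
.1632]
0.607 39 y [0.1219 0.1261 0.1305] z [0.1619 0.1634]
0.61 34 y [0.1219 0.1261 0.1305] z [0.1619 0.1631]
0.613 39 y [0.1219 0.1262 0.1305] z [0.1621 0.1633]
0.616 35 y [0.1219 0.1261 0.1305] z [0.1615 0.1634]
0.619 35 y [0.1219 0.1261 0.1305] z [0.1618 0.1634]
0.622 37 y [0.1219 0.1261 0.1304] z [0.1617 0.1632]
0.625 160 y [0.1159 0.1269 0.137 ] z [0.1638 0.1697]
0.628 99 y [0.1148 0.126  0.1379] z [0.1694 0.1709]
0.631 158 y [0.1144 0.1319 0.1507] z [0.1693 0.1711]
0.634 141 y [0.1149 0.1335 0.1501] z [0.1692 0.1708]
0.637 138 y [0.1143 0.1319 0.1507] z [0.169  0.1709]
0.64 103 y [0.1151 0.1269 0.1499] z [0.1698 0.1712]
0.643 79 y [0.1147 0.1269 0.1374] z [0.1697 0.1709]
288 332 27 126
```

View pics/c2.png

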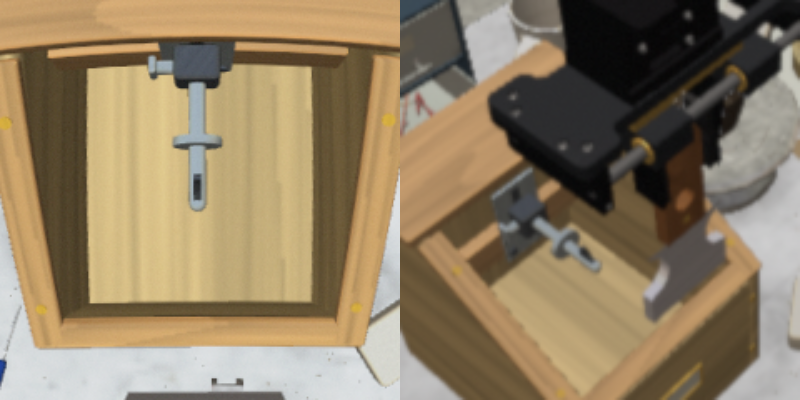

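The wrist crop (left) shows the stem running down the image, with its nose at (198,208) and collar at (198,141). The scene crop (right) confirms that the held gauge has hollows in both blade edges. Next I'll cross-check hook against held gauge in the one scene view.

Run:
```python
from h import *
im,d,ci=load('s2.png'); W=world(d,ci)
# gauge
m=(abs(W[...,0]-.468)<.012)&(abs(W[...,1]-.1235)<.05)&(W[...,2]>.2)&(W[...,2]<.30)&(d>.02)
q=W[m]; 
for z in np.arange(.204,.30,.006):
    k=q[abs(q[:,2]-z)<.003]; 
    if len(k)>3: print('g',z.round(3),len(k),'x',np.median(k[:,0]).round(4),'y',np.percentile(k[:,1],[1,99]).round(4))
m=(W[...,2]>.135)&(W[...,2]<.19)&(d>.02)&(W[...,0]>.53)&(W[...,0]<.645)&(abs(W[...,1]-.125)<.03)
for x in np.arange(.54,.645,.006):
    k=m&(abs(W[...,0]-x)<.003); q=W[k]
    if len(q)>2: print(x.round(3),len(q),'y',np.percentile(q[:,1],[2,50,98]).round(4),'z',np.percentile(q[:,2],[2,50,98]).round(4))
im,d,ci=load('top0.png'); W=world(d,ci)
m=(W[...,2]>.135)&(W[...,2]<.19)&(d>.02)&(W[...,0]>.53)&(W[...,0]<.625)&(abs(W[...,1]-.125)<.03)
v,u=np.where(m); K=np.array(ci['intrinsics']);R=np.array(ci['R']);C=-R.T@np.array(ci['t'])
r=np.stack([(u-K[0,2])/K[0,0],(v-K[1,2])/K[1,1],np.ones(len(u))],-1)@R; X=C+r*((.160-C[2])/r[:,2])[:,None]
for vv in np.unique(v): k=X[v==vv]; print('top row',vv,k[:,0].mean().round(4),k[:,1].min().round(4),k[:,1].max().round(4),k[:,1].mean().round(4))
```

```text
g 0.204 8 x 0.4665 y [0.0931 0.1506]
g 0.21 67 x 0.466 y [0.0888 0.159 ]
g 0.216 74 x 0.466 y [0.0916 0.1592]
g 0.222 71 x 0.466 y [0.0904 0.1592]
g 0.228 81 x 0.4662 y [0.0899 0.159 ]
g 0.234 106 x 0.4669 y [0.0901 0.1581]
g 0.24 67 x 0.4661 y [0.101  0.1467]
g 0.246 49 x 0.4662 y [0.1066 0.143 ]
g 0.252 44 x 0.466 y [0.1067 0.1408]
g 0.258 37 x 0.4659 y [0.1062 0.1413]
g 0.264 56 x 0.466 y [0.1026 0.1448]
g 0.27 57 x 0.4656 y [0.0952 0.1541]
g 0.276 49 x 0.4653 y [0.0996 0.1408]
g 0.282 46 x 0.4651 y [0.1085 0.141 ]
g 0.288 52 x 0.4654 y [0.1078 0.1415]
g 0.294 76 x 0.466 y [0.107 0.141]
0.558 11 y [0.1257 0.1286 0.1321] z [0.1543 0.1576 0.1595]
0.564 18 y [0.1253 0.1295 0.1326] z [0.1528 0.1585 0.1623]
0.57 19 y [0.126  0.1295 0.1324] z [0.1555 0.1624 0.1668]
0.576 12 y [0.1275 0.1304 0.1325] z [0.1553 0.1589 0.1671]
0.582 10 y [0.1262 0.1303 0.132 ] z [0.154  0.1578 0.1601]
0.588 26 y [0.1204 0.1295 0.1358] z [0.1522 0.1581 0.1664]
0.594 72 y [0.1164 0.1313 0.1406] z [0.1447 0.1608 0.1685]
0.606 15 y [0.126  0.1296 0.1328] z [0.155  0.158  0.1609]
0.612 11 y [0.1249 0.1304 0.1325
[... 768 characters left out ...]
 0.5968 0.1151 0.1359 0.1255
top row 204 0.5944 0.1127 0.1358 0.1243
top row 205 0.5921 0.1126 0.1357 0.1242
top row 206 0.5897 0.1149 0.131 0.1229
top row 207 0.5874 0.1217 0.1286 0.1252
top row 208 0.585 0.1216 0.1286 0.1251
top row 209 0.5827 0.1216 0.1285 0.125
top row 210 0.5803 0.1215 0.1284 0.1249
top row 211 0.578 0.1214 0.1283 0.1248
top row 212 0.5756 0.1213 0.1282 0.1248
top row 213 0.5733 0.1212 0.1281 0.1247
top row 214 0.571 0.1212 0.1281 0.1246
top row 215 0.5686 0.1211 0.128 0.1245
top row 216 0.5663 0.121 0.1279 0.1244
top row 217 0.5639 0.1209 0.1278 0.1244
top row 218 0.5616 0.1208 0.1277 0.1243
top row 219 0.5593 0.1208 0.1277 0.1242
top row 220 0.5569 0.123 0.1253 0.1241
```

```bash
python3 -m handwheel '[[0.02,0.02,-0.0015,0,0,0,0],[0.02,0.025,-0.001,0,0,0,0],[0.02,0.017,-0.001,0,0,0,0],[0.02,0,0,0,0,0,0],[0.02,0,0,0.025,0,0,0],[0.02,0,0,0.03,0,0,0],[0.02,0,0,0.03,0,0,0],[0.02,0,0,0.02,0,0,0],[0.02,0,0,0,0,0,0],[0.02,0,0,0,0,0,0]]' 60
python3 - <<'E'
from h import *
grab('scene','s3.png');W=0
im,d,ci=grab('wrist','w3.png'); delta([.532,.126,.175]); W=worldf(d,ci)
m=(W[...,2]>.135)&(W[...,2]<.2)&(d>.02)&(W[...,0]>.545)&(W[...,0]<.645)&(abs(W[...,1]-.125)<.03)
for x in np.arange(.556,.645,.006):
    k=m&(abs(W[...,0]-x)<.003); q=W[k]
    if len(q)>2: print(x.round(3),len(q),'y',np.percentile(q[:,1],[2,50,98]).round(4),'z',np.percentile(q[:,2],[50,95]).round(4))
a=cv2.imread('pics/s3.png'); cv2.imwrite('pics/c3.png',np.hstack([cv2.resize(im[:300,170:470],(400,400)),cv2.resize(a[180:340,170:330],(400,400))]))
E
```

```text
time: 6.72
position: [0.5329, 0.1265, 0.2174]
tool_rot: [3.141, -0.002, 0.002]
ft_force: [0.0, -0.5, -0.2]
grip_width: 0.382
grip_force: 60.0
t 6.83 p [0.5333 0.1268 0.2176] F [0.23 1.21 0.05] w 33.4 shift mm(tool) [-1.4  0.8 42.6] turn deg [ 0.   -0.12 -0.08]
0.556 18 y [0.1236 0.1264 0.1292] z [0.1609 0.1621]
0.562 126 y [0.1222 0.1264 0.1301] z [0.1621 0.164 ]
0.568 134 y [0.1222 0.1261 0.13  ] z [0.1626 0.1689]
0.574 161 y [0.1222 0.1264 0.1306] z [0.1623 0.1711]
0.58 151 y [0.1222 0.1264 0.1306] z [0.1619 0.1635]
0.586 150 y [0.1222 0.1264 0.1305] z [0.1619 0.1633]
0.592 335 y [0.1147 0.1264 0.138 ] z [0.1686 0.1711]
0.598 222 y [0.1153 0.1264 0.1368] z [0.1625 0.1704]
0.604 150 y [0.1222 0.1263 0.1305] z [0.1619 0.1632]
0.61 161 y [0.1222 0.1263 0.1304] z [0.1619 0.1633]
0.616 152 y [0.1222 0.1263 0.1304] z [0.1618 0.1632]
0.622 150 y [0.1222 0.1263 0.1304] z [0.1618 0.1635]
0.628 538 y [0.1156 0.1269 0.1492] z [0.1692 0.1708]
0.634 658 y [0.115  0.1324 0.1503] z [0.1693 0.171 ]
0.64 116 y [0.1151 0.1406 0.1507] z [0.1652 0.1706]
```

View pics/c3.png

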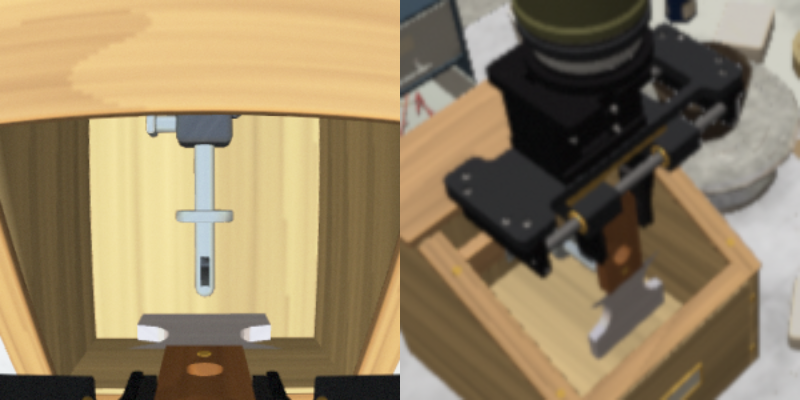

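The wrist view (left half) shows the stem nose at (204,293), directly in line with the gauge blade (centre column 204) and the eye at (205,369). I'll check the eye height from this view.

Run:
```python
from h import *
im,d,ci=load('w3.png'); K,R,t=[np.array(ci[k]) for k in('intrinsics','R','t')]
r=im[255:300,295:355].astype(int); h=cv2.cvtColor(im[255:300,295:355],cv2.COLOR_BGR2HSV)
m=((r[...,2]>150)).astype(np.uint8)
n,l,s,c=cv2.connectedComponentsWithStats(m)
C=-R.T@t
for i in range(1,n):
    if s[i][4]>20:
        u,v=c[i]+[295,255]; a=(u-K[0,2])/K[0,0];b=(v-K[1,2])/K[1,1];th=np.hypot(a,b)
        ray=R.T@np.array([a/th*np.sin(th),b/th*np.sin(th),np.cos(th)])
        print(s[i],c[i]+[295,255],C+ray*((.5383-C[0])/ray[0]))
```

```text
[ 17  17  24  10 189] [322.97354497 276.65608466] [0.5383     0.12649918 0.20518861]
```

Run:
```python
from h import *
for n,box,x in(('s2.png',(250,272,272,296),.4645),('s3.png',(270,292,246,270),.5275)):
    im,d,ci=load(n); K,R,t=[np.array(ci[k]) for k in('intrinsics','R','t')]; C=-R.T@t
    a,b,e,f=box; r=im[a:b,e:f].astype(int); g=r[...,2]; m=(g>130).astype(np.uint8); print(g[::2,::2].tolist() if n=='s3.png' else '')
    N,l,s,c=cv2.connectedComponentsWithStats(m)
    for i in range(1,N):
        if s[i][4]>5:
            u,v=c[i]+[e,a]; ray=R.T@np.array([(u-K[0,2])/K[0,0],(v-K[1,2])/K[1,1],1]); print(n,s[i],(u,v),C+ray*((x-C[0])/ray[0]))
```

```text
s2.png [20  0  4  7 27] (np.float64(293.55555555555554), np.float64(252.88888888888889)) [0.4645     0.10209234 0.29933522]
s2.png [20  9  3  5 10] (np.float64(292.8), np.float64(261.1)) [0.4645     0.10468549 0.28198671]
s2.png [21 15  3  7 17] (np.float64(294.1764705882353), np.float64(268.52941176470586)) [0.4645     0.10244939 0.26152638]
[[18, 16, 20, 49, 61, 63, 63, 64, 61, 65, 55, 58], [18, 17, 24, 59, 62, 63, 63, 64, 62, 67, 102, 102], [15, 9, 16, 52, 61, 62, 62, 63, 61, 64, 107, 108], [8, 4, 13, 43, 61, 63, 61, 64, 61, 63, 98, 109], [8, 10, 12, 38, 65, 66, 87, 92, 66, 62, 92, 109], [10, 6, 9, 32, 66, 88, 131, 127, 80, 61, 85, 108], [20, 10, 8, 27, 68, 125, 134, 125, 66, 60, 74, 97], [81, 48, 13, 54, 69, 123, 134, 89, 62, 60, 72, 91], [148, 111, 61, 66, 66, 71, 72, 72, 63, 60, 69, 90], [149, 116, 80, 71, 66, 64, 72, 85, 66, 70, 86, 101], [180, 162, 81, 74, 66, 64, 66, 67, 75, 87, 90, 124]]
s3.png [10 10  4  5 13] (np.float64(257.9230769230769), np.float64(282.15384615384613)) [0.5275     0.13002421 0.19925651]
s3.png [ 0 16  3  6 15] (np.float64(246.8), np.float64(288.8)) [0.5275     0.15557416 0.20577907]
```

```bash
python3 -m handwheel '[[0.02,0,0.0003,0.015,0,0,0],[0.02,0,0,0.018,0,0,0],[0.02,0,0,0.0096,0,0,0],[0.02,0,0,0,0,0,0],[0.02,0.004,0,0,0,0,0],[0.02,0.004,0,0,0,0,0],[0.02,0,0,0,0,0,0],[0.02,0,0,0,0,0,0]]'
python3 - <<'E'
from h import *
im=grab('scene','s4.png')[0]; delta([.5835,.1264,.175]); delta([.5835,.1264,.175])
E
```

```text
time: 7.82
position: [0.5408, 0.1265, 0.1738]
tool_rot: [-3.142, 0.002, -0.0]
ft_force: [0.2, -0.4, -0.1]
grip_width: 0.381
grip_force: 60.0
t 7.88 p [0.5407 0.1264 0.1737] F [ 0.11 -0.61 -0.59] w 33.2 shift mm(tool) [42.8 -0.  -1.2] turn deg [ 0.01 -0.01 -0.06]
t 7.88 p [0.5407 0.1264 0.1737] F [ 0.11 -0.61 -0.59] w 33.2 shift mm(tool) [42.8 -0.  -1.2] turn deg [ 0.01 -0.01 -0.06]
```

```bash
python3 -m handwheel '[[0.02,0.002,0,-0.0012,0,0,0],[0.02,0.003,0,0,0,0,0],[0.02,0.003,0,0,0,0,0],[0.02,0.003,0,0,0,0,0],[0.02,0.002,0,0,0,0,0],[0.02,0,0,0,0,0,0]]'; python3 -c "
from h import *
delta([.5835,.1264,.175])"
```

```text
time: 8.62
position: [0.5538, 0.1264, 0.1747]
tool_rot: [-3.141, 0.002, 0.0]
ft_force: [0.2, -0.7, -0.8]
grip_width: 0.382
grip_force: 60.0
t 8.62 p [0.5538 0.1264 0.1747] F [ 0.19 -0.69 -0.76] w 33.2 shift mm(tool) [29.7 -0.  -0.3] turn deg [-0.01  0.01 -0.06]
```

```bash
python3 -m handwheel '[[0.02,0.002,0,-0.0003,0,0,0],[0.02,0.002,0,0,0,0,0],[0.02,0.001,0,0,0,0,0],[0.02,0,0,0,0,0,0]]'; python3 -m handwheel '[[0.02,0.001,0,0,0,0,0],[0.02,0.001,0,0,0,0,0],[0.02,0.001,0,0,0,0,0],[0.02,0,0,0,0,0,0]]'
```

```text
time: 9.12
position: [0.5587, 0.1263, 0.1751]
tool_rot: [3.142, -0.002, -0.0]
ft_force: [-0.2, -0.4, -1.2]
grip_width: 0.383
grip_force: 60.0
time: 9.62
position: [0.5618, 0.1263, 0.1751]
tool_rot: [3.142, -0.002, -0.0]
ft_force: [0.2, 0.7, -0.5]
grip_width: 0.379
grip_force: 60.0
```

```bash
python3 -m handwheel '[[0.02,0.001,0,0,0,0,0],[0.02,0.001,0,0,0,0,0],[0.02,0,0,0,0,0,0]]'; python3 -m handwheel '[[0.02,0.001,0,0,0,0,0],[0.02,0.001,0,0,0,0,0],[0.02,0,0,0,0,0,0]]';python3 -m handwheel '[[0.02,0.001,0,0,0,0,0],[0.02,0.001,0,0,0,0,0],[0.02,0,0,0,0,0,0]]'
```

```text
time: 10.0
position: [0.5638, 0.1264, 0.1751]
tool_rot: [3.142, -0.002, -0.0]
ft_force: [-0.3, 0.4, -1.4]
grip_width: 0.381
grip_force: 60.0
time: 10.38
position: [0.5649, 0.1265, 0.1749]
tool_rot: [3.141, -0.001, -0.003]
ft_force: [-3.5, 0.6, 1.3]
grip_width: 0.385
grip_force: 60.0
time: 10.75
position: [0.5672, 0.1264, 0.1749]
tool_rot: [3.141, -0.001, -0.002]
ft_force: [-5.3, 0.6, 0.4]
grip_width: 0.382
grip_force: 60.0
```

```bash
python3 -m handwheel '[[0.02,0.001,0,0,0,0,0],[0.02,0.001,0,0,0,0,0],[0.02,0,0,0,0,0,0]]'; python3 -m handwheel '[[0.02,0.001,0,0,0,0,0],[0.02,0.001,0,0,0,0,0],[0.02,0.001,0,0,0,0,0],[0.02,0,0,0,0,0,0]]';python3 -m handwheel '[[0.02,0.001,0,0,0,0,0],[0.02,0.001,0,0,0,0,0],[0.02,0.001,0,0,0,0,0],[0.02,0,0,0,0,0,0]]'
```

```text
time: 11.12
position: [0.5713, 0.1264, 0.1759]
tool_rot: [-3.141, 0.002, -0.005]
ft_force: [0.3, 0.2, -0.2]
grip_width: 0.382
grip_force: 60.0
time: 11.62
position: [0.5728, 0.1263, 0.1751]
tool_rot: [3.142, -0.002, 0.0]
ft_force: [-0.5, -1.4, 0.6]
grip_width: 0.389
grip_force: 60.0
time: 12.12
position: [0.5758, 0.1263, 0.1751]
tool_rot: [3.142, -0.002, 0.0]
ft_force: [-1.5, -0.6, 0.8]
grip_width: 0.382
grip_force: 60.0
```

```bash
python3 -m handwheel '[[0.02,0.001,0,0,0,0,0],[0.02,0.001,0,0,0,0,0],[0.02,0.001,0,0,0,0,0],[0.02,0,0,0,0,0,0]]'; python3 -m handwheel '[[0.02,0.001,0,0,0,0,0],[0.02,0.001,0,0,0,0,0],[0.02,0,0,0,0,0,0]]';python3 -m handwheel '[[0.02,0.001,0,0,0,0,0],[0.02,0.001,0,0,0,0,0],[0.02,0,0,0,0,0,0]]'
python3 - <<'E'
from h import *
delta([.5835,.1264,.175]); im,d,ci=grab('wrist','w5.png');a=grab('scene','s5.png')[0]
cv2.imwrite('pics/c5.png',np.hstack([cv2.resize(im[180:330,245:395],(400,400)),cv2.resize(a[210:330,170:290],(400,400))]))
E
```

```text
time: 12.62
position: [0.5789, 0.1264, 0.1751]
tool_rot: [-3.142, 0.002, -0.0]
ft_force: [0.4, -0.3, 0.7]
grip_width: 0.382
grip_force: 60.0
time: 13.0
position: [0.5811, 0.1262, 0.175]
tool_rot: [-3.142, 0.002, -0.001]
ft_force: [1.1, 0.4, -0.7]
grip_width: 0.384
grip_force: 60.0
time: 13.38
position: [0.5827, 0.1263, 0.175]
tool_rot: [3.142, -0.002, -0.0]
ft_force: [0.5, 0.4, -1.9]
grip_width: 0.385
grip_force: 60.0
t 13.38 p [0.5827 0.1263 0.175 ] F [ 0.52  0.38 -1.92] w 33.5 shift mm(tool) [ 0.8 -0.1 -0. ] turn deg [ 0.    0.01 -0.07]
```

View pics/c5.png

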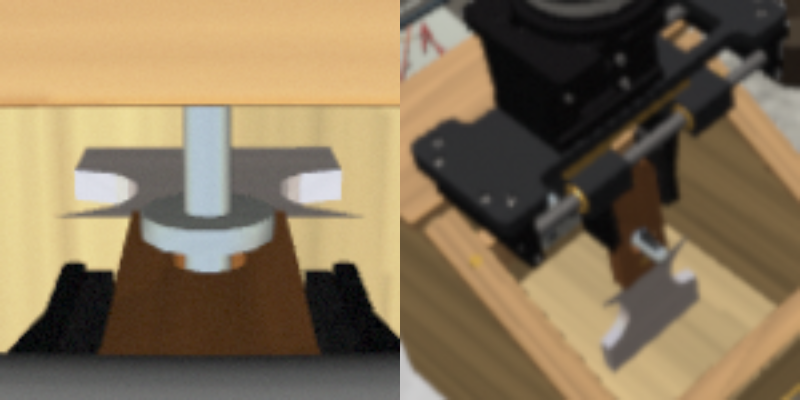

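The views show the stem through the eye, with the collar at (207,225) just in front of the handle and the nose protruding through it. I'll go 1.5 mm further, then lower the gauge onto the stem.

```bash
python3 -m handwheel '[[0.02,0.001,0,0,0,0,0],[0.02,0.0005,0,0,0,0,0],[0.02,0,0,0,0,0,0],[0.02,0,0,0,0,0,0]]'; python3 -m handwheel '[[0.02,0,0,0.001,0,0,0],[0.02,0,0,0.001,0,0,0],[0.02,0,0,0,0,0,0]]';python3 -m handwheel '[[0.02,0,0,0.0005,0,0,0],[0.02,0,0,0,0,0,0],[0.02,0,0,0,0,0,0]]'
```

```text
time: 13.98
position: [0.5842, 0.1264, 0.1751]
tool_rot: [3.142, -0.002, -0.0]
ft_force: [0.2, 0.7, -1.0]
grip_width: 0.38
grip_force: 60.0
time: 14.35
position: [0.5841, 0.1263, 0.1729]
tool_rot: [3.141, -0.002, -0.001]
ft_force: [-0.4, -0.4, -0.0]
grip_width: 0.382
grip_force: 60.0
time: 14.72
position: [0.5842, 0.1263, 0.1727]
tool_rot: [3.142, -0.002, 0.0]
ft_force: [0.4, 0.1, -1.2]
grip_width: 0.385
grip_force: 60.0
```

```bash
python3 -m handwheel '[[0.02,-0.0015,0,0,0,0,0],[0.02,-0.0015,0,0,0,0,0],[0.02,0,0,0,0,0,0]]'; python3 -m handwheel '[[0.02,-0.001,0,0,0,0,0],[0.02,0,0,0,0,0,0]]';python3 -m handwheel '[[0.02,-0.0007,0,0,0,0,0],[0.02,0,0,0,0,0,0]]'
```

```text
time: 15.1
position: [0.5813, 0.1263, 0.1727]
tool_rot: [3.141, -0.002, 0.001]
ft_force: [0.9, -0.0, -1.1]
grip_width: 0.38
grip_force: 60.0
time: 15.35
position: [0.581, 0.1263, 0.1729]
tool_rot: [-3.141, 0.002, -0.003]
ft_force: [3.7, 0.7, -1.4]
grip_width: 0.379
grip_force: 60.0
time: 15.6
position: [0.5809, 0.1263, 0.173]
tool_rot: [-3.141, 0.002, -0.005]
ft_force: [6.9, -0.1, -3.3]
grip_width: 0.382
grip_force: 60.0
```

The catch blocks the pull-back, so it has snapped up. I'll move back to the middle and release.

```bash
python3 -m handwheel '[[0.02,0.002,0,0,0,0,0],[0.02,0.0015,0,0.0003,0,0,0],[0.02,0,0,0.0002,0,0,0],[0.02,0,0,0,0,0,0]]' 3; python3 -m handwheel '[[0.036,0,0,0,0,0,0],[0.04,0,0,0,0,0,0],[0.05,0,0,0,0,0,0],[0.055,0,0,0,0,0,0],[0.055,0,0,0,0,0,0],[0.055,0,0,0,0,0,0]]'
python3 - <<'E'
from h import *
delta([.5835,.1264,.175]); im,d,ci=grab('wrist','w6.png');a=grab('scene','s6.png')[0]
cv2.imwrite('pics/c6.png',np.hstack([cv2.resize(im[180:330,245:395],(400,400)),cv2.resize(a[210:330,170:290],(400,400))]))
E
```

```text
time: 16.1
position: [0.5826, 0.1264, 0.1719]
tool_rot: [3.141, -0.001, -0.001]
ft_force: [1.0, 0.0, 0.2]
grip_width: 0.388
grip_force: 3.0
time: 16.85
position: [0.583, 0.1263, 0.1721]
tool_rot: [3.142, -0.002, -0.0]
ft_force: [0.4, -0.3, 0.1]
grip_width: 0.631
grip_force: 0.0
t 16.85 p [0.583  0.1263 0.1721] F [ 0.41 -0.32  0.07] w 54.9 shift mm(tool) [ 0.5 -0.1 -2.9] turn deg [ 0.01  0.   -0.06]
```

View pics/c6.png

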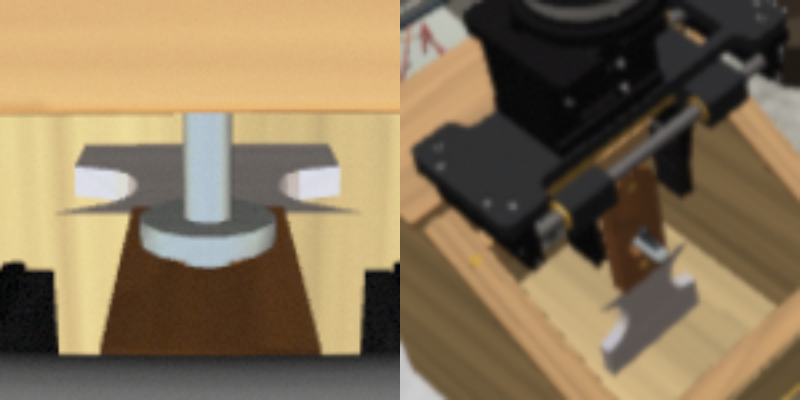

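The gauge hangs centred between the opened fingers. I'll rise straight up until clear of the cabinet, wait for it to settle, and check.

```bash
python3 -m handwheel '[[0.055,0,0,-0.01,0,0,0],[0.055,0,0,-0.02,0,0,0],[0.055,0,0,-0.03,0,0,0],[0.055,0,0,-0.04,0,0,0],[0.055,0,0,-0.04,0,0,0],[0.055,0,0,-0.04,0,0,0],[0.055,-0.02,0,0,0,0,0],[0.055,-0.04,0,0,0,0,0],[0.055,-0.05,0,0,0,0,0],[0.055,0,0,0,0,0,0],[0.055,0,0,0,0,0,0],[0.055,0,0,0,0,0,0]]'
python3 - <<'E'
from h import *
delta([.5835,.1264,.175]); im,d,ci=grab('wrist','w7.png'); a,d2,c2=grab('scene','s7.png')
W=world(d2,c2); m=(abs(W[...,0]-.582)<.012)&(abs(W[...,1]-.128)<.04)&(W[...,2]>.04)&(W[...,2]<.24)&(d2>.02); q=W[m]; print(q[:,2].min(),q[:,2].max())
for z in(.07,.09,.12,.14,.18,.20,.21): k=q[abs(q[:,2]-z)<.005]; print(z,len(k),np.median(k,0).round(4) if len(k) else '')
cv2.imwrite('pics/c7.png',np.hstack([cv2.resize(im[0:300,170:470],(400,400)),cv2.resize(a[200:340,160:300],(400,400))]))
E
```

```text
time: 18.45
position: [0.474, 0.1263, 0.3525]
tool_rot: [-3.141, 0.002, -0.0]
ft_force: [-0.5, 0.6, -0.7]
grip_width: 0.632
grip_force: 0.0
t 18.45 p [0.474  0.1263 0.3525] F [-0.55  0.63 -0.65] w 55.0 shift mm(tool) [ 1.095e+02 -1.000e-01  1.775e+02] turn deg [-0.05 -0.02 -0.08]
0.05530962729378849 0.21397978369405
0.07 91 [0.5791 0.1316 0.0705]
0.09 77 [0.5792 0.1328 0.0895]
0.12 66 [0.5787 0.1313 0.1204]
0.14 52 [0.5783 0.1333 0.1402]
0.18 64 [0.5782 0.1322 0.18  ]
0.2 74 [0.5785 0.1345 0.2002]
0.21 85 [0.5816 0.1289 0.2091]
```

View pics/c7.png

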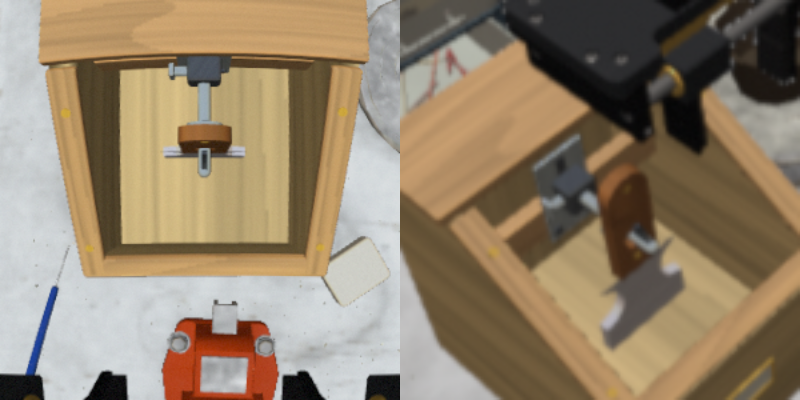

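The gauge hangs upright and free between collar and catch, at (204,140) in the wrist crop, and the arm is clear of the cabinet.

```bash
python3 -m handwheel '[[0.055,0,0,0,0,0,0],[0.055,0,0,0,0,0,0],[0.055,0,0,0,0,0,0],[0.055,0,0,0,0,0,0],[0.055,0,0,0,0,0,0],[0.055,0,0,0,0,0,0],[0.055,0,0,0,0,0,0],[0.055,0,0,0,0,0,0]]' && python3 -c "
from bench import ctrl
print(ctrl.close_job())"
```

```text
time: 19.55
position: [0.473, 0.1265, 0.3522]
tool_rot: [3.141, -0.002, 0.0]
ft_force: [0.9, 0.3, 0.6]
grip_width: 0.634
grip_force: 0.0
the job is handed in; nothing more can be done
None
```

The hollow-sided gauge hangs upright and free on the hook, held by the catch (it resisted a 7 N pull back), with the arm clear of the cabinet; I handed the job in at about 19.6 s, and no verdict came back.

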